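Roll the snap-in slats of a door sign flush

ROBOT

A 6-joint arm with a two-finger parallel gripper is mounted at the origin on the work surface. World frame = base frame: x ahead of the robot, y to its left, z up, the work surface at z = 0. Lengths are in m, angles in degrees, forces in N, time in s.
With the tool pointing down it reaches from about 0.25 to 0.725 m from the base axis. Payload 9.7 kg.
Tool frame: the origin (TCP) lies at the very end of the fingers, on their centre line; the grasp point (between the pads) lies 19 mm behind it; z points along the fingers, y is the direction in which the jaws open and shut (so a half turn about z gives the same grasp; the last joint's range is limited). The gripper opens to 85 mm and grips with 20 to 120 N. Pads are 22 mm wide; open, the fingers measure 114 mm over their backs; the gripper's body (76 mm by 85 mm) begins 54 mm behind the grasp point. The pads swing forward as they close: fully open they stand 13 mm farther back than shut.
Start: joints at [68.698, 4.979, 10.078, 95.1, 0, 90], TCP at [0.2, 0.512, 0.231] pointing down, gripper open.
Joint ranges: [-179.16, 179.16], [-48.56, 103.87], [-65.8, 70.77], [-126.05, 130.52], [-82.76, 87.17], [-180, 180]. Speed limits (degrees/s): [127.2, 127.2, 147.25, 180, 180, 180].

INTERFACE

Orientations are given as [roll, pitch, yaw] about the fixed x, y, z axes, in that order (R = Rz(yaw) Ry(pitch) Rx(roll)).
In Python, from workcell import bot, camera, ticket gives the robot as it stands.
- The arm moves only by the shell command python3 -m jog 'ROWS' [FORCE]. ROWS is a JSON object of lists of equal length, an entry for each row: "turn": the turn, a rotation vector about the world's x, y, z each as a share of 8 degrees, from -1 to 1, a list of three; "delta_pos": the shift along the world's x, y, z each as a share of 50 mm, from -1 to 1, a list of three; "hand": the opening, from -1 (shut) to 1 (fully open). A call has exactly 10 rows; each row shifts and turns the commanded pose from where the row before left it; what a row does not reach is not made up. A row lasts 1/10 s, in which the tool goes at most 50 mm and 8.59 degrees, less where a joint would pass 70% of its speed; a pose out of reach is approached as far as the arm can. A call with a number of a shift or a turn outside -1 to 1 is refused whole. A call with a gripper value outside its range is refused whole. The fingers move at their own pace and stop on an object; FORCE is the grip in N (left out, the last holds). Time passes only in rows, so rows that do not move let the fingers close, or fill a call up. It gives the time, the measured TCP pose, the force and the opening at its end, in the units of the state.
- bot.get_obs(): the state, without advancing time (a new reading comes with each control period).
- camera(name): name is "scene" or "top" or "wrist"; returns a dict with "frame" (384x512x3 uint8, red, green, blue), "range_z" (384x512 float32, m along the optical axis (not along the pixel's ray), 0 where there is no reading), "fx", "fy", "cx", "cy" (pixels), "extrinsics" (4x4, takes a point from world to camera coordinates); the wrist camera has in their place "mount" (4x4, takes a point from camera to tool coordinates, whose origin is the TCP and whose axes are the flange's). Camera axes: x right, y up, looking along -z (the intrinsics and any distortion apply to the point x, -y, -z); pixel columns grow to the right and rows downward; lengths in m; the calibration is good to about 2 mm. A picture is of the moment at which its call begins: read the wrist's pose just before it.
- ticket.job_done(): hands the job in, once; it reports no verdict.
The state is a dict: "time": time; "q": joint angles; "qd": joint speeds; "joint_efforts": joint torques, N m; "ee_pos": TCP position; "tcp_rot": TCP orientation; "wrist_force": force on the tool from outside, world axes, zero at the start; "torque": the same for the moment, N m; "opening": finger opening in m.
Only numpy, scipy, OpenCV 4.12 (cv2) and the standard library are available. Lean on these libraries where they do the work, as an engineer would, in place of code of your own. Each camera call takes 0.05 s, during which the arm holds its last target.

TASK

The seven thin metal slats of the door sign stand proud of their aluminium frame: take the hand roller out of its stand and roll it along the sign with a firm, steady downward push (about 20 N; the slats dent above 35 N) until every slat has snapped down flush. Press on the sign only with the roller, then hang the roller upright back in its stand as it was and let go. Leave the padlock, the lock case and the can where they are.

Things in the scene. Friction and masses are not known exactly. Their poses are not given: they have to be found in the camera images.
- panel: Door sign, fixed: plywood base 210 mm long (x) by 100 mm (y), top 28 mm above its origin, on it an aluminium frame 186 x 92 mm holding seven steel slats, each 21 mm in x, 72 mm in y, side by side at 22 mm pitch. Origin: base centre, on the table; z up. The frame's packing differs and is not measured: flush faces (level with the frame) lie anywhere from 38 to 62 mm above the origin: feel for them.
- first_slat (a point): Point on the sign's base 28 mm above the panel's origin, below the centre of slat 1 (x = -66 mm). Raised slats stand 3 mm above the frame. A slat gives way slowly at about 13 N, stays where it is pushed, does not move under less, and is rigid at the end of its 3 mm.
- last_slat (a point): Point on the sign's base 28 mm above the panel's origin, below the centre of slat 7 (x = +66 mm).
- roller: Loose hand roller, about 0.4 kg: rubber wheel, 44 mm diameter, 54 mm wide, free on an axle along y, under an aluminium cross bar (30 mm in x, 104 in y, 6 thick, underside 48 mm up) with a wooden grip block on top. Origin: lowest point of the wheel, z up through the grip. It rolls along its x axis; a half turn about z makes no difference.
- roller_grip (a point): Centre of the roller's wooden grip block (26 mm in x, 62 mm in y, 56 mm tall), 82 mm straight above the lowest point of the wheel. Axes as the roller's. Best held across its 26 mm thickness, along x.
- wheel (a joint): Turn of the wheel in its fork, rad, 0 at the start, either sign; 22 mm of rolling per rad.
- stand: Roller stand of dark steel, fixed: base 70 x 110 x 8 mm, two walls at y = +-44 mm (12 thick, 50 long in x, 62 high) on which the cross bar rests; 6 mm end lips leave 4 mm play each way in x, the walls 5 mm in y. Origin: centre of its underside; z up, y along the axle. Hung, the wheel's lowest point is 14 mm, the grip's centre 96 mm above it, roller and stand axes parallel.
- slat1 (a joint): How far slat 1 (centred at x = -66 mm on the sign) is pressed down, m: 0 = standing proud, 0.003 = flush with the frame.
- slat2 (a joint): How far slat 2 (centred at x = -44 mm on the sign) is pressed down, m: 0 = standing proud, 0.003 = flush with the frame.
- slat3 (a joint): How far slat 3 (centred at x = -22 mm on the sign) is pressed down, m: 0 = standing proud, 0.003 = flush with the frame.
- slat4 (a joint): How far slat 4 (centred at x = 0 mm on the sign) is pressed down, m: 0 = standing proud, 0.003 = flush with the frame.
- slat5 (a joint): How far slat 5 (centred at x = 22 mm on the sign) is pressed down, m: 0 = standing proud, 0.003 = flush with the frame.
- slat6 (a joint): How far slat 6 (centred at x = 44 mm on the sign) is pressed down, m: 0 = standing proud, 0.003 = flush with the frame.
- slat7 (a joint): How far slat 7 (centred at x = 66 mm on the sign) is pressed down, m: 0 = standing proud, 0.003 = flush with the frame.
- padlock: Bystander: brass padlock lying flat, 90 x 52 x 26 mm, origin under its body.
- lockcase: Bystander: dark lock case with a brass knob, 125 x 75 mm, 54 mm high, origin under its centre.
- oilcan: Bystander: upright can, 60 mm diameter, 150 mm tall, origin under its centre.
Mind the look-alikes: they are no part of the job. What is shaped like the stand but blue or green is not meant.

How it is judged (in metres and radians):
On the way, in this order (a step that is already met when the one before it is completed fails the run):
1. the roller has been lifted clear of its stand (z of roller_grip in the frame of stand above 0.12 m), for 0.1 s.
2. the wheel has rolled on the sign, pressed down, by at least 2.5 rad (55 mm) (contact force between roller and panel above 4 N and (value of joint wheel above 2.5 rad or value of joint wheel below -2.5 rad)).
3. all seven slats are pressed flush (value of joint each of slat1, slat2, slat3, slat4, slat5, slat6, slat7 above 0.0021 m), for 0.1 s.
At the end, for the whole second after the job is handed in: All seven slats are pressed down at least 2.1 of their 3 mm; the roller hangs at rest in its stand: grip centre within 8 mm (x) and 9 mm (y) of the stand's middle and 93 to 99 mm above its underside, upright within 0.08 rad, axle within 0.2 rad of the stand's y axis (all of step 3 and x of roller_grip in the frame of stand between -0.008 and 0.008 m and y of roller_grip in the frame of stand between -0.009 and 0.009 m and z of roller_grip in the frame of stand between 0.093 and 0.099 m and angle between roller's own z axis and vertical below 0.08 rad and angle between the y axis of roller and the y axis of stand, either way round below 0.2 rad and linear speed of roller below 0.02 m/s); the robot touches nothing.
It fails at once if the roller presses on the sign with more than 35 N (the slats dent) (contact force between roller and panel above 35 N).
It fails at once if the arm or its fingers press on the sign (contact force between any of the fingers, the arm and panel above 2 N).
It fails at once if the roller is tipped over (angle between roller's own z axis and vertical above 0.8 rad).
It fails at once if a bystander is pushed more than 20 mm (distance of any of padlock, lockcase, oilcan from where it was at the start of the episode above 0.02 m).
It also fails if it takes over 72 s, if anything falls off the work surface, if the arm or the gripper's body presses on something with over 40 N, if the wrist force passes 120 N, or if a joint passes its speed limit or range.

## Working session

There is one attempt and no reset: what is moved stays moved. The work goes in short steps, Python scripts to look and compute and a shell command to move; the robot and the scene stay as the last step left them, time stands still between calls to the robot, and variables do not carry over. Pictures are saved under pics/ and viewed, and the job is handed in when it is done.

```bash
ls -la; mkdir -p pics; python3 - <<'E'
from workcell import bot,camera
import cv2,numpy as np
print(bot.get_obs())
for n in("scene","top","wrist"):
    c=camera(n); cv2.imwrite(f"pics/{n}0.png",c["frame"][:,:,::-1]); np.savez(f"pics/{n}0.npz",**c)
    print(n,{k:np.round(v,4).tolist() for k,v in c.items() if k not in("frame","range_z")})
E
```

```text
total 12
drwxr-xr-x  3 agent agent 4096 Dec  7 16:01 .
drwxr-xr-x 23 root  root  4096 Dec  7 16:01 ..
drwxr-xr-x  2 agent agent 4096 Dec  7 16:01 pics
{'time': 0.0, 'q': array([ 6.86982228e+01,  5.01129330e+00,  1.00346110e+01,  9.50994064e+01,
       -2.05084320e-03,  9.00009303e+01]), 'qd': array([-0.02248917,  0.01419969,  0.07869526,  0.01368593, -0.06233494,
       -0.11544526]), 'joint_efforts': array([-1.08119370e-03, -5.20392358e+01,  4.64801788e+01,  1.65130338e-02,
       -5.64944025e-05,  2.75149034e-05]), 'ee_pos': array([0.19973108, 0.5122087 , 0.23058262]), 'tcp_rot': array([-1.79923911e+02,  2.05207682e-03,  1.58697295e+02]), 'wrist_force': array([ 0.94733615, -0.39042007, -0.08557292]), 'torque': array([-0.04811787, -0.0079039 ,  0.01568425]), 'opening': 0.08557258087834584}
scene {'fx': 357.3964, 'fy': 357.3964, 'cx': 254.7596, 'cy': 191.683, 'extrinsics': [[0.7542, 0.6567, -0.0025, -0.4882], [-0.5711, 0.6578, 0.4911, 0.2444], [0.3242, -0.369, 0.8711, -1.2549], [0.0, 0.0, 0.0, 1.0]]}
top {'fx': 497.443, 'fy': 497.443, 'cx': 249.0474, 'cy': 193.3967, 'extrinsics': [[-0.0112, -0.9999, -0.0013, 0.1048], [0.9903, -0.0112, 0.1384, -0.5573], [-0.1384, 0.0003, 0.9904, -1.4668], [0.0, 0.0, 0.0, 1.0]]}
wrist {'fx': 311.0508, 'fy': 311.0508, 'cx': 256.0764, 'cy': 193.3966, 'mount': [[-0.0007, 0.9474, 0.3202, 0.0827], [1.0, 0.0006, 0.0003, 0.0011], [0.0001, 0.3202, -0.9474, -0.1422], [0.0, 0.0, 0.0, 1.0]]}
```

View pics/scene0.png

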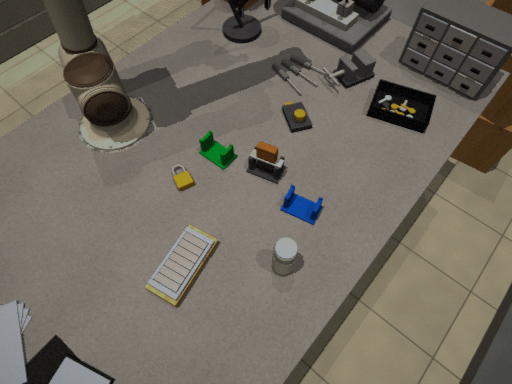

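View pics/top0.png

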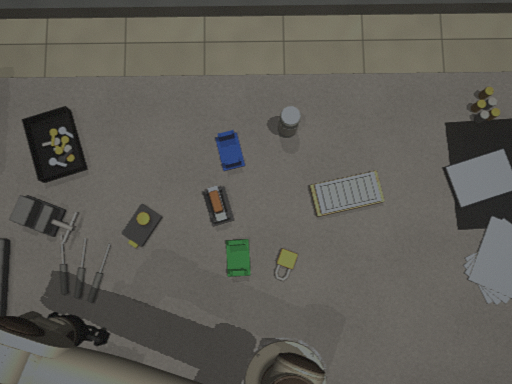

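View pics/wrist0.png

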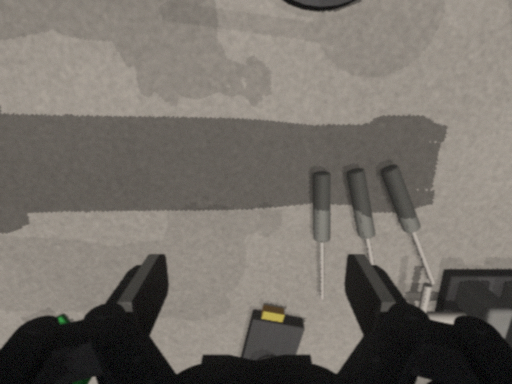

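Candidates, as pixels in the top view:
- Dark stand with the orange grip: (218,204), scene (267,163).
- Blue stand: (230,150), empty.
- Green stand: (238,257), empty.
- Sign: (347,193).
- Padlock (287,262), lock case (142,226) and can (289,120): bystanders.

I choose the dark stand holding the roller. Next is a close crop and measurement.

```bash
cat > h.py <<'E'
import numpy as np,cv2
from scipy.spatial.transform import Rotation as R
def cloud(c,obs=None):
    f=c["range_z"];v,u=np.mgrid[:f.shape[0],:f.shape[1]]
    P=np.stack([(u-c["cx"])/c["fx"]*f,-(v-c["cy"])/c["fy"]*f,-f,np.ones_like(f)],-1)
    if "extrinsics" in c: T=np.linalg.inv(c["extrinsics"])
    else:
        T=np.eye(4);T[:3,:3]=R.from_euler("xyz",obs["tcp_rot"],degrees=True).as_matrix();T[:3,3]=obs["ee_pos"];T=T@c["mount"]
    W=(P@np.asarray(T).T)[...,:3]; W[f==0]=np.nan
    return W
def rect(W,box,zlo,zhi,mask=None):
    u0,v0,u1,v1=box;p=W[v0:v1,u0:u1];m=(p[...,2]>zlo)&(p[...,2]<zhi)
    if mask is not None:m&=mask[v0:v1,u0:u1]
    q=p[m]
    r=cv2.minAreaRect((q[:,:2]*1000).astype(np.float32))
    return len(q),r,q
E
python3 - <<'E'
from h import *
c=dict(np.load("pics/top0.npz"));W=cloud(c)
s=dict(np.load("pics/scene0.npz"));S=cloud(s)
for n,w in(("top",W),("scene",S)):
    z=w[...,2]; print(n,"table z med",np.nanmedian(z))
def show(n,W,box,zl,zh):
    k,r,q=rect(W,box,zl,zh)
    print(n,k,np.round(r[0],1),np.round(r[1],1),round(r[2],1),"z pct",np.round(np.nanpercentile(q[:,2],[5,50,95,99]),4),"med",np.round(np.median(q,0),4))
show("sign top",W,(300,160,395,225),.015,.12)
show("sign hi top",W,(300,160,395,225),.036,.12)
show("stand+roller",W,(195,175,240,235),.005,.2)
show("bar up",W,(195,175,240,235),.05,.2)
show("grip",W,(195,175,240,235),.09,.2)
show("sign scene",S,(140,215,225,310),.015,.12)
show("sign hi scene",S,(140,215,225,310),.036,.12)
show("stand scene",S,(240,135,292,185),.005,.2)
show("grip scene",S,(240,135,292,185),.09,.2)
for n,b in(("can",(275,100,305,140)),("padlock",(270,245,305,282)),("lock",(118,200,168,250)),("blue",(212,127,248,172)),("green",(222,236,255,280))): show(n,W,b,.006,.2)
a=c["frame"][165:245,180:400]; cv2.imwrite("pics/crop_t.png",cv2.resize(a,None,fx=3.6,fy=3.6,interpolation=cv2.INTER_CUBIC)[:,:,::-1])
a=s["frame"][120:210,190:330]; cv2.imwrite("pics/crop_s.png",cv2.resize(a,None,fx=5,fy=5,interpolation=cv2.INTER_CUBIC)[:,:,::-1])
E
```

```text
top table z med 0.0005953472841653262
scene table z med -0.000998949237251745
sign top 2263 [ 558.4 -200.7] [100.7 211.1] 12.0 z pct [0.0262 0.0412 0.0481 0.0501] med [ 0.5557 -0.1966  0.0412]
sign hi top 1746 [ 556.9 -200.5] [ 95.9 186.5] 12.5 z pct [0.0374 0.0427 0.0484 0.0506] med [ 0.5581 -0.2009  0.0427]
stand+roller 984 [530.3 198.2] [136.6 183.4] 89.5 z pct [0.0054 0.0419 0.1263 0.1296] med [0.5206 0.19   0.0419]
bar up 442 [526.  193.4] [102.9  49.6] 16.2 z pct [0.0546 0.0745 0.1279 0.1308] med [0.5202 0.1903 0.0745]
grip 208 [526.3 193.3] [61.7 26.1] 16.0 z pct [0.1115 0.124  0.1293 0.1315] med [0.5251 0.1927 0.124 ]
sign scene 2834 [ 557.6 -199.9] [100.7 209.9] 12.0 z pct [0.0251 0.0401 0.044  0.0452] med [ 0.5652 -0.2089  0.0401]
sign hi scene 2172 [ 558.  -199.9] [ 93.8 185.9] 12.2 z pct [0.0374 0.041  0.0443 0.0453] med [ 0.5591 -0.2051  0.041 ]
stand scene 1021 [507.5 225.2] [127.2 165.1] 31.6 z pct [0.0063 0.0643 0.1234 0.1253] med [0.5327 0.1825 0.0643]
grip scene 275 [526.4 193.1] [61.7 27.4] 18.2 z pct [0.0943 0.1201 0.125  0.1264] med [0.5291 0.1876 0.1201]
can 614 [797.5 -32. ] [ 92.  127.4] 89.0 z pct [0.0071 0.1404 0.1551 0.1573] med [ 0.7557 -0.0203  0.1404]
padlock 444 [348.4 -14.4] [102.7 108.9] 88.5 z pct [0.0067 0.0238 0.0312 0.0334] med [ 0.353  -0.01    0.0238]
lock 1056 [470.3 425. ] [151.6 147.7] 0.8 z pct [0.0072 0.0228 0.0554 0.0593] med [0.4651 0.4238 0.0228]
blue 769 [704.6 157.9] [110.1 140.4] 89.9 z pct [0.0064 0.0111 0.0669 0.0709] med [0.7001 0.1565 0.0111]
green 713 [367.1 134.5] [ 97.6 129.5] 89.3 z pct [0.0065 0.0105 0.0661 0.0714] med [0.3656 0.1327 0.0105]
```

View pics/crop_s.png

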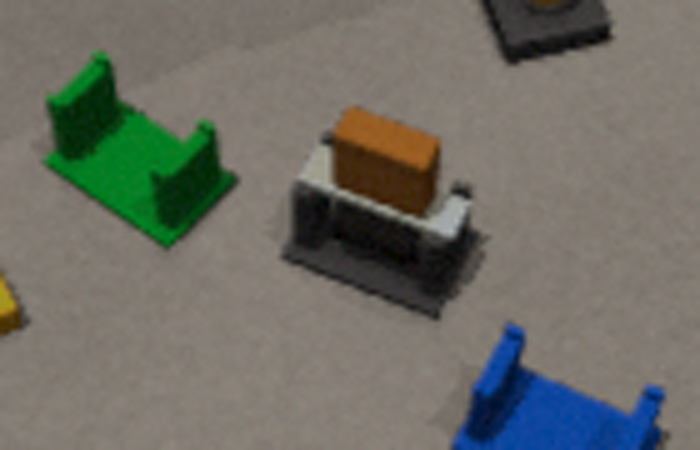

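View pics/crop_t.png

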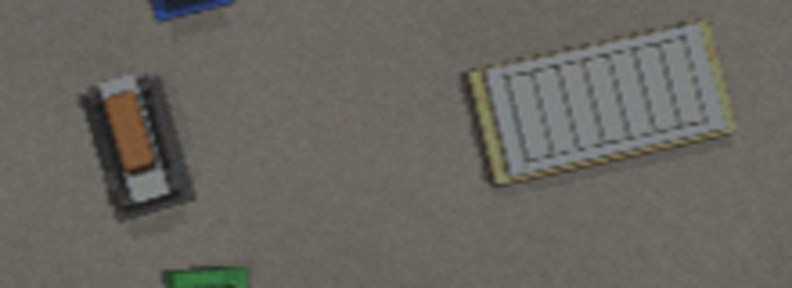

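The crop confirms it: an orange block on a light cross bar, hung in the dark stand (crop pixel (385,160)). The blue and green stands are empty. Grip is at about (0.526, 0.193), top at about 0.124, and its long axis is about 17° from world x. I move above it, turning +38°.

```bash
python3 -m jog '{"delta_pos":[[0.65,-0.635,0],[0.65,-0.635,0],[0.65,-0.635,0],[0.65,-0.635,0],[0.65,-0.635,0],[0.65,-0.635,0],[0.65,-0.635,0],[0.65,-0.635,0],[0.65,-0.635,0],[0.65,-0.635,0]],"turn":[[0,0,0.48],[0,0,0.48],[0,0,0.48],[0,0,0.48],[0,0,0.48],[0,0,0.48],[0,0,0.48],[0,0,0.48],[0,0,0.48],[0,0,0.48]],"hand":[1,1,1,1,1,1,1,1,1,1]}' 60
python3 - <<'E'
from workcell import bot,camera
from h import *
o=bot.get_obs();print(o)
c=camera("wrist");cv2.imwrite("pics/w1.png",c["frame"][:,:,::-1]);np.savez("pics/w1.npz",**c)
W=cloud(c,o);f=c["frame"].astype(int)
org=(f[...,0]>f[...,2]*1.8)&(f[...,0]>60)
x=W[...,0];y=W[...,1];z=W[...,2]
near=(abs(x-.526)<.09)&(abs(y-.193)<.09)
print("table",np.nanmedian(z[near&(z<.004)]))
for n,m in(("grip top",near&org&(z>.115)),("grip",near&org),("bar",near&(z>.056)&(z<.074)),("all",near&(z>.0055))):
    q=W[m]
    if len(q)<10: print(n,len(q));continue
    r=cv2.minAreaRect((q[:,:2]*1000).astype(np.float32));print(n,len(q),np.round(r[0],1),np.round(r[1],1),round(r[2],1),np.round(np.percentile(q[:,2],[2,50,98]),4))
E
```

```text
time: 1.15
ee_pos: [0.5258, 0.1933, 0.2311]
tcp_rot: [180.0, -0.0, -162.7]
wrist_force: [-0.0, 0.9, 0.9]
opening: 0.0854
{'time': 1.15, 'q': array([2.01820648e+01, 6.41021412e+00, 1.16106486e+01, 9.52058111e+01,
       4.49264675e-03, 2.93168839e+00]), 'qd': array([-4.31049913e+01,  2.54003654e+01,  2.72655109e+01,  1.76436891e+00,
        5.66483557e-02, -8.10986312e+01]), 'joint_efforts': array([  4.26726803, -58.29333544,  43.09454799,   0.37507544,
        -0.11862141,   2.29643963]), 'ee_pos': array([0.52584785, 0.19331128, 0.23114905]), 'tcp_rot': array([ 1.79995788e+02, -5.59942400e-03, -1.62749624e+02]), 'wrist_force': array([-0.0499719 ,  0.93335697,  0.85295326]), 'torque': array([0.0713075 , 0.00969455, 0.01390138]), 'opening': 0.08535858735165644}
table -0.000357687584801758
grip top 2030 [524.6 196.6] [59.8 26. ] 16.1 [0.1193 0.1233 0.1248]
grip 2216 [528.2 198.7] [68.1 35.7] 16.8 [0.0879 0.1232 0.1248]
bar 1253 [525.  197.4] [103.   49.8] 16.0 [0.0593 0.0673 0.0695]
all 36138 [523.8 197. ] [125.4 122. ] 57.6 [0.0074 0.297  0.3171]
```

```bash
ls pics
```

```text
crop_s.png
crop_t.png
scene0.npz
scene0.png
top0.npz
top0.png
w1.npz
w1.png
wrist0.npz
wrist0.png
```

View pics/w1.png

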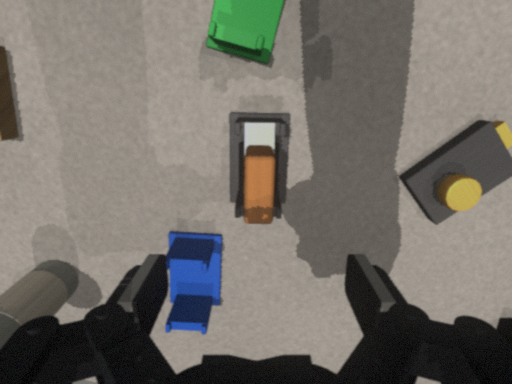

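The wrist view shows the orange grip at (259,185) in the dark stand, with the green stand at (246,25) and the blue one at (195,280). The arm was still moving when that was taken, so I repeat it settled.

```bash
cat > m.py <<'E'
from workcell import bot,camera
from h import *
o=bot.get_obs();print(o["time"],o["ee_pos"],o["tcp_rot"],np.abs(o["qd"]).max())
c=camera("wrist")
W=cloud(c,o);f=c["frame"].astype(int)
org=(f[...,0]>f[...,2]*1.8)&(f[...,0]>60)
x=W[...,0];y=W[...,1];z=W[...,2]
near=(abs(x-.526)<.09)&(abs(y-.193)<.09)
print("table",np.nanmedian(z[near&(z<.004)]))
for n,m in(("grip top",near&org&(z>.115)),("bar",near&(z>.056)&(z<.074))):
    q=W[m]
    r=cv2.minAreaRect((q[:,:2]*1000).astype(np.float32));print(n,len(q),np.round(r[0],1),np.round(r[1],1),round(r[2],1),np.round(np.percentile(q[:,2],[2,50,98]),4))
    a=np.deg2rad(16.2);Q=q[:,:2]@np.array([[np.cos(a),-np.sin(a)],[np.sin(a),np.cos(a)]])
    e=np.percentile(Q,[1,99],0);cc=e.mean(0);print("  robust",cc@np.array([[np.cos(a),-np.sin(a)],[np.sin(a),np.cos(a)]]).T,e[1]-e[0])
E
python3 m.py
```

```text
1.2 [0.52943618 0.18924403 0.23017888] [-1.79870361e+02  5.94329304e-03 -1.62669775e+02] 14.799389396235096
table -0.000370847293482357
grip top 2019 [524.5 196.7] [59.7 25.7] 15.8 [0.1199 0.1234 0.1248]
  robust [0.52422991 0.19660243] [0.05840961 0.02466763]
bar 1322 [525.3 197.3] [103.3  49.7] 16.2 [0.0588 0.0673 0.0691]
  robust [0.52340578 0.19666586] [0.09894808 0.04886735]
```

```bash
python3 -m jog '{"delta_pos":[[0,0,-0.2],[0,0,-0.2],[0,0,-0.2],[0,0,-0.2],[0,0,-0.2],[0,0,-0.2],[0,0,0],[0,0,0],[0,0,0],[0,0,0]],"turn":[[0,0,-0.14],[0,0,0],[0,0,0],[0,0,0],[0,0,0],[0,0,0],[0,0,0],[0,0,0],[0,0,0],[0,0,0]],"hand":[1,1,1,1,1,1,1,1,1,1]}'
python3 m.py
```

```text
time: 2.25
ee_pos: [0.5251, 0.195, 0.1719]
tcp_rot: [180.0, 0.1, -164.0]
wrist_force: [-0.3, 0.4, 0.6]
opening: 0.0853
2.25 [0.525075   0.19498625 0.17186319] [ 1.79992417e+02  5.36150698e-02 -1.64029512e+02] 0.03724343068054709
table -0.00037731321943562657
grip top 3163 [524.6 196.5] [60.  25.8] 15.9 [0.1191 0.1234 0.1247]
  robust [0.52417404 0.19641063] [0.05834607 0.02489353]
bar 1856 [523.9 196.9] [100.6  50. ] 16.0 [0.0576 0.0673 0.0692]
  robust [0.52332375 0.19667229] [0.09881074 0.04857628]
```

The wrist, top and scene views agree within 4 mm (mean about 0.5255, 0.195), and the TCP is already there. I descend.

```bash
python3 -m jog '{"delta_pos":[[0,0,-0.235],[0,0,-0.235],[0,0,-0.235],[0,0,-0.235],[0,0,-0.235],[0,0,-0.235],[0,0,-0.235],[0,0,-0.235],[0,0,0],[0,0,0]],"turn":[[0,0,0],[0,0,0],[0,0,0],[0,0,0],[0,0,0],[0,0,0],[0,0,0],[0,0,0],[0,0,0],[0,0,0]],"hand":[1,1,1,1,1,1,1,1,1,1]}'
python3 - <<'E'
from workcell import bot,camera
from h import *
c=camera("wrist");cv2.imwrite("pics/w2.png",c["frame"][:,:,::-1])
c=camera("scene");cv2.imwrite("pics/s2.png",cv2.resize(c["frame"][70:230,170:370],None,fx=4,fy=3.75,interpolation=cv2.INTER_CUBIC)[:,:,::-1])
E
```

```text
time: 3.3
ee_pos: [0.5248, 0.1949, 0.0772]
tcp_rot: [-180.0, -0.0, -164.0]
wrist_force: [-0.4, -0.6, 0.2]
opening: 0.0852
```

View pics/w2.png

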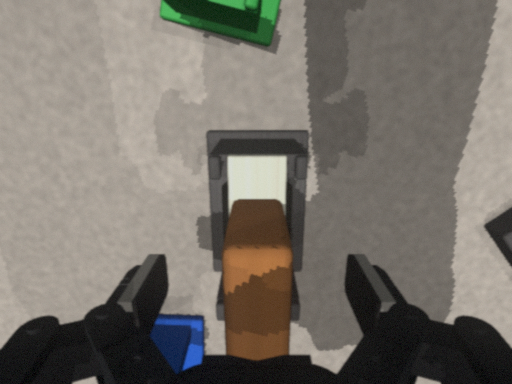

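View pics/s2.png

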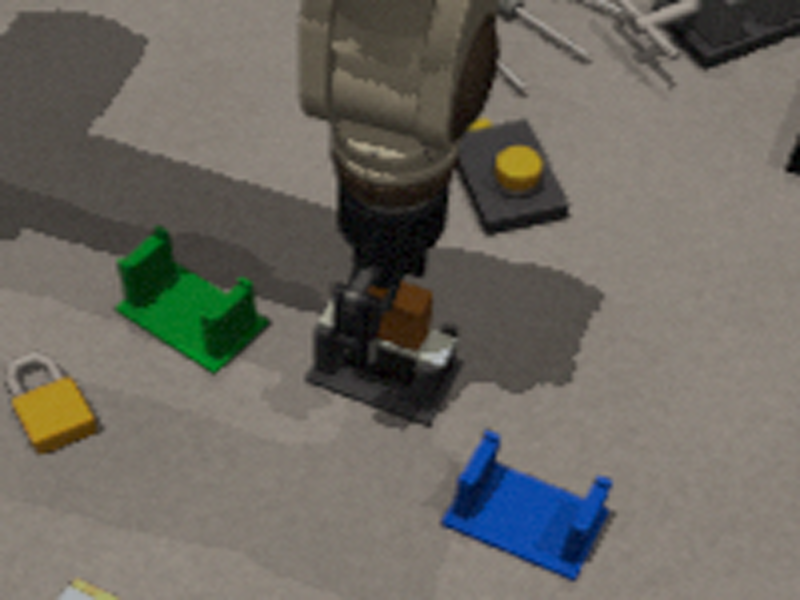

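The grip is centred between the fingers (258 against 256), standing square. I close the gripper.

```bash
python3 -m jog '{"delta_pos":[[0,0,0],[0,0,0],[0,0,0],[0,0,0],[0,0,0],[0,0,0],[0,0,0],[0,0,0],[0,0,0],[0,0,0]],"turn":[[0,0,0],[0,0,0],[0,0,0],[0,0,0],[0,0,0],[0,0,0],[0,0,0],[0,0,0],[0,0,0],[0,0,0]],"hand":[-1,-1,-1,-1,-1,-1,-1,-1,-1,-1]}' 90
```

```text
time: 4.4
ee_pos: [0.5249, 0.1951, 0.0776]
tcp_rot: [180.0, 0.0, -164.0]
wrist_force: [-1.9, 2.2, 5.6]
opening: 0.025
```

Grasped, opening 25 mm. Release reference: TCP (0.5249, 0.1951, 0.0776), yaw -164. I lift.

```bash
python3 -m jog '{"delta_pos":[[0,0,0.1],[0,0,0.2],[0,0,0.3],[0,0,0.3],[0,0,0.3],[0,0,0.3],[0,0,0.3],[0,0,0.2],[0,0,0],[0,0,0]],"turn":[[0,0,0],[0,0,0],[0,0,0],[0,0,0],[0,0,0],[0,0,0],[0,0,0],[0,0,0],[0,0,0],[0,0,0]],"hand":[-1,-1,-1,-1,-1,-1,-1,-1,-1,-1]}'
cat > look.py <<'E'
import sys
from workcell import bot,camera
from h import *
t=sys.argv[1]
o=bot.get_obs()
c=camera("wrist");cv2.imwrite(f"pics/w{t}.png",c["frame"][:,:,::-1]);np.savez(f"pics/w{t}.npz",pos=o["ee_pos"],rot=o["tcp_rot"],**c)
c=camera("scene");np.savez(f"pics/s{t}.npz",**c);cv2.imwrite(f"pics/s{t}.png",c["frame"][:,:,::-1])
E
python3 look.py 3
```

```text
time: 5.4
ee_pos: [0.5248, 0.1949, 0.177]
tcp_rot: [-180.0, -0.0, -164.0]
wrist_force: [0.6, -0.1, -3.7]
opening: 0.025
```

View pics/w3.png

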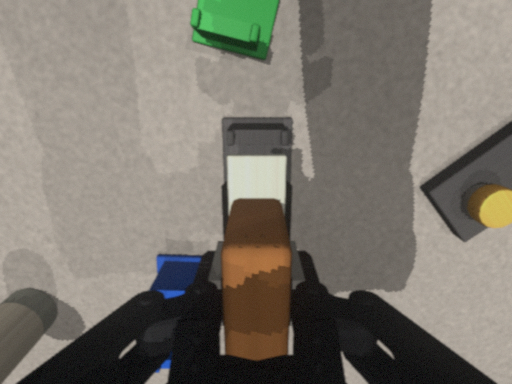

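View pics/s3.png

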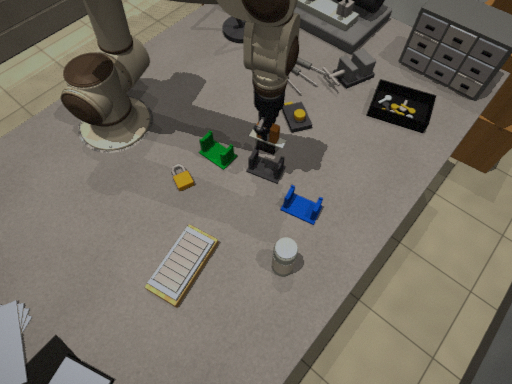

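The roller is free in the hand (about 3.7 N), upright, and the stand is empty. I go above slat end s=+66 mm, target (0.544, -0.136), turning -3.9°.

```bash
python3 -m jog '{"delta_pos":[[0.048,-0.5,0],[0.048,-0.9,0],[0.048,-0.9,0],[0.048,-0.9,0],[0.048,-0.9,0],[0.048,-0.9,0],[0.048,-0.9,0],[0.048,-0.5,0],[0,-0.21,-0.17],[0,0,-0.17]],"turn":[[0,0,-0.061],[0,0,-0.061],[0,0,-0.061],[0,0,-0.061],[0,0,-0.061],[0,0,-0.061],[0,0,-0.061],[0,0,-0.061],[0,0,0],[0,0,0]],"hand":[-1,-1,-1,-1,-1,-1,-1,-1,-1,-1]}'
python3 -m jog '{"delta_pos":[[0,0,0],[0,0,0],[0,0,0],[0,0,0],[0,0,0],[0,0,0],[0,0,0],[0,0,0],[0,0,0],[0,0,0]],"turn":[[0,0,0],[0,0,0],[0,0,0],[0,0,0],[0,0,0],[0,0,0],[0,0,0],[0,0,0],[0,0,0],[0,0,0]],"hand":[-1,-1,-1,-1,-1,-1,-1,-1,-1,-1]}'
python3 look.py 4; python3 - <<'E'
from h import *
c=dict(np.load("pics/w4.npz"));W=cloud(c,dict(ee_pos=c["pos"],tcp_rot=c["rot"]))
z=W[...,2];d=W[...,:2]-np.array([.5577,-.2002]);a=np.deg2rad(102.1)
s=d@[np.cos(a),np.sin(a)];t=d@[-np.sin(a),np.cos(a)]
m=(abs(s)<.12)&(abs(t)<.07)
print("table",np.nanmedian(z[(z<.01)&(z>-.01)]))
for zl,zh in((.018,.034),(.036,.055)):
    k=m&(z>zl)&(z<zh);print(zl,k.sum(),"s",np.percentile(s[k],[1,99]),"t",np.percentile(t[k],[1,99]),"z",np.percentile(z[k],[5,25,50,75,95]))
E
```

```text
time: 6.5
ee_pos: [0.5437, -0.1365, 0.159]
tcp_rot: [180.0, -0.1, -168.0]
wrist_force: [-0.3, 0.6, -4.4]
opening: 0.0251
time: 7.5
ee_pos: [0.544, -0.1356, 0.1603]
tcp_rot: [180.0, -0.0, -167.9]
wrist_force: [-0.2, -0.2, -3.4]
opening: 0.0252
table -0.0003704575014014666
0.018 3394 s [-0.10120104  0.10732055] t [-0.04627228  0.04985338] z [0.02434368 0.026941   0.02756347 0.02830038 0.03217569]
0.036 15390 s [-0.08830139  0.09240751] t [-0.04446036  0.04547356] z [0.03848555 0.03962345 0.04173102 0.04245488 0.0432322 ]
```

View pics/w4.png

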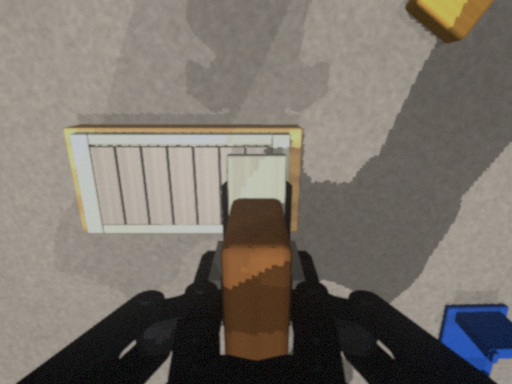

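View pics/s4.png

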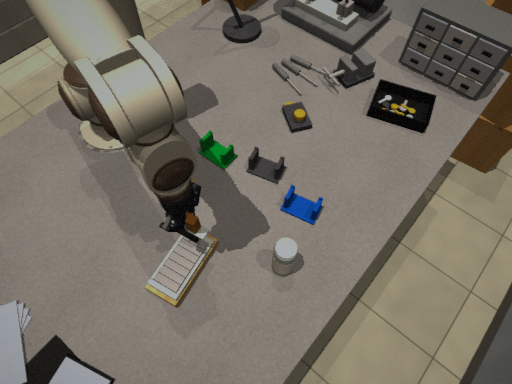

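The wrist view shows the sign at (185,180), with the roller over its right-end slat. Depths give the slats at about 42 mm and the frame at about 39.5 mm, so wheel contact should come at TCP z of about 0.106. I go down to 0.1085.

```bash
python3 -m jog '{"delta_pos":[[0,0,-0.13],[0,0,-0.2],[0,0,-0.2],[0,0,-0.2],[0,0,-0.15],[0,0,-0.1],[0,0,-0.05],[0,0,0],[0,0,0],[0,0,0]],"turn":[[0,0,0],[0,0,0],[0,0,0],[0,0,0],[0,0,0],[0,0,0],[0,0,0],[0,0,0],[0,0,0],[0,0,0]],"hand":[-1,-1,-1,-1,-1,-1,-1,-1,-1,-1]}'
python3 -m jog '{"delta_pos":[[0,0,-0.01],[0,0,-0.01],[0,0,-0.01],[0,0,0],[0,0,0],[0,0,0],[0,0,0],[0,0,0],[0,0,0],[0,0,0]],"turn":[[0,0,0],[0,0,0],[0,0,0],[0,0,0],[0,0,0],[0,0,0],[0,0,0],[0,0,0],[0,0,0],[0,0,0]],"hand":[-1,-1,-1,-1,-1,-1,-1,-1,-1,-1]}'
```

```text
time: 8.6
ee_pos: [0.5442, -0.1356, 0.1093]
tcp_rot: [-180.0, 0.0, -167.9]
wrist_force: [0.9, -0.4, -3.8]
opening: 0.0247
time: 9.6
ee_pos: [0.544, -0.1356, 0.1073]
tcp_rot: [180.0, -0.0, -167.9]
wrist_force: [0.4, -0.8, -3.9]
opening: 0.0252
```

```bash
python3 -m jog '{"delta_pos":[[0,0,-0.004],[0,0,-0.004],[0,0,-0.004],[0,0,-0.004],[0,0,-0.004],[0,0,0],[0,0,0],[0,0,0],[0,0,0],[0,0,0]],"turn":[[0,0,0],[0,0,0],[0,0,0],[0,0,0],[0,0,0],[0,0,0],[0,0,0],[0,0,0],[0,0,0],[0,0,0]],"hand":[-1,-1,-1,-1,-1,-1,-1,-1,-1,-1]}'
```

```text
time: 10.6
ee_pos: [0.544, -0.1356, 0.1063]
tcp_rot: [180.0, -0.0, -167.9]
wrist_force: [-0.2, -0.8, -2.3]
opening: 0.025
```

```bash
python3 -m jog '{"delta_pos":[[0,0,-0.004],[0,0,-0.004],[0,0,-0.002],[0,0,0],[0,0,0],[0,0,0],[0,0,0],[0,0,0],[0,0,0],[0,0,0]],"turn":[[0,0,0],[0,0,0],[0,0,0],[0,0,0],[0,0,0],[0,0,0],[0,0,0],[0,0,0],[0,0,0],[0,0,0]],"hand":[-1,-1,-1,-1,-1,-1,-1,-1,-1,-1]}'
```

```text
time: 11.6
ee_pos: [0.5442, -0.1357, 0.1062]
tcp_rot: [-180.0, 0.0, -167.9]
wrist_force: [-1.9, 0.0, 6.0]
opening: 0.025
```

Contact at TCP 0.1062, force about 10 N, and the commanded stiffness is about 16 N/mm. I press on in 0.5 mm steps.

```bash
python3 -m jog '{"delta_pos":[[0,0,-0.004],[0,0,-0.004],[0,0,-0.004],[0,0,0],[0,0,0],[0,0,0],[0,0,0],[0,0,0],[0,0,0],[0,0,0]],"turn":[[0,0,0],[0,0,0],[0,0,0],[0,0,0],[0,0,0],[0,0,0],[0,0,0],[0,0,0],[0,0,0],[0,0,0]],"hand":[-1,-1,-1,-1,-1,-1,-1,-1,-1,-1]}'
```

```text
time: 12.6
ee_pos: [0.5442, -0.1357, 0.1061]
tcp_rot: [-180.0, 0.1, -167.9]
wrist_force: [-3.8, -0.1, 8.9]
opening: 0.0249
```

```bash
python3 -m jog '{"delta_pos":[[0,0,-0.004],[0,0,-0.004],[0,0,-0.004],[0,0,-0.002],[0,0,0],[0,0,0],[0,0,0],[0,0,0],[0,0,0],[0,0,0]],"turn":[[0,0,0],[0,0,0],[0,0,0],[0,0,0],[0,0,0],[0,0,0],[0,0,0],[0,0,0],[0,0,0],[0,0,0]],"hand":[-1,-1,-1,-1,-1,-1,-1,-1,-1,-1]}'
```

```text
time: 13.6
ee_pos: [0.5442, -0.1358, 0.1054]
tcp_rot: [-180.0, 0.1, -167.9]
wrist_force: [-3.4, -0.4, 8.0]
opening: 0.0253
```

The slat yields at about 13 N as stated. I keep pushing.

```bash
python3 -m jog '{"delta_pos":[[0,0,-0.006],[0,0,-0.006],[0,0,-0.006],[0,0,-0.006],[0,0,-0.006],[0,0,-0.006],[0,0,-0.004],[0,0,0],[0,0,0],[0,0,0]],"turn":[[0,0,0],[0,0,0],[0,0,0],[0,0,0],[0,0,0],[0,0,0],[0,0,0],[0,0,0],[0,0,0],[0,0,0]],"hand":[-1,-1,-1,-1,-1,-1,-1,-1,-1,-1]}'
```

```text
time: 14.6
ee_pos: [0.5443, -0.1357, 0.1036]
tcp_rot: [-180.0, 0.1, -167.9]
wrist_force: [-2.8, 0.6, 9.7]
opening: 0.0246
```

```bash
python3 -m jog '{"delta_pos":[[0,0,-0.004],[0,0,-0.004],[0,0,-0.004],[0,0,-0.004],[0,0,0],[0,0,0],[0,0,0],[0,0,0],[0,0,0],[0,0,0]],"turn":[[0,0,0],[0,0,0],[0,0,0],[0,0,0],[0,0,0],[0,0,0],[0,0,0],[0,0,0],[0,0,0],[0,0,0]],"hand":[-1,-1,-1,-1,-1,-1,-1,-1,-1,-1]}'
```

```text
time: 15.6
ee_pos: [0.5443, -0.1356, 0.1033]
tcp_rot: [-180.0, 0.1, -167.9]
wrist_force: [-5.3, 0.0, 13.6]
opening: 0.0249
```

Contact force about 17.5 N, slat nearly flush. I start rolling along the sign, direction (0.21, -0.978), slowly at first.

```bash
python3 -m jog '{"delta_pos":[[0.005,-0.0235,0],[0.005,-0.0235,0],[0.005,-0.0235,0],[0.005,-0.0235,0],[0.005,-0.0235,0],[0.005,-0.0235,0],[0.005,-0.0235,0],[0.005,-0.0235,0],[0.005,-0.0235,0],[0.005,-0.0235,0]],"turn":[[0,0,0],[0,0,0],[0,0,0],[0,0,0],[0,0,0],[0,0,0],[0,0,0],[0,0,0],[0,0,0],[0,0,0]],"hand":[-1,-1,-1,-1,-1,-1,-1,-1,-1,-1]}'
```

```text
time: 16.6
ee_pos: [0.5469, -0.1477, 0.1032]
tcp_rot: [-179.9, 0.1, -167.9]
wrist_force: [-3.0, 0.1, 11.8]
opening: 0.0249
```

```bash
python3 -m jog '{"delta_pos":[[0.006,-0.0293,-0.004],[0.006,-0.0293,-0.002],[0.006,-0.0293,0],[0.006,-0.0293,0],[0.006,-0.0293,0],[0.006,-0.0293,0],[0.006,-0.0293,0],[0.006,-0.0293,0],[0.006,-0.0293,0],[0.006,-0.0293,0]],"turn":[[0,0,0],[0,0,0],[0,0,0],[0,0,0],[0,0,0],[0,0,0],[0,0,0],[0,0,0],[0,0,0],[0,0,0]],"hand":[-1,-1,-1,-1,-1,-1,-1,-1,-1,-1]}'
```

```text
time: 17.6
ee_pos: [0.5498, -0.1612, 0.1032]
tcp_rot: [179.9, 0.1, -167.9]
wrist_force: [-4.0, 5.2, 14.5]
opening: 0.0249
```

```bash
python3 -m jog '{"delta_pos":[[0.006,-0.0293,0],[0.006,-0.0293,0],[0.006,-0.0293,0],[0.006,-0.0293,0],[0.006,-0.0293,0],[0.006,-0.0293,0],[0.006,-0.0293,0],[0.006,-0.0293,0],[0.006,-0.0293,0],[0.006,-0.0293,0]],"turn":[[0,0,0],[0,0,0],[0,0,0],[0,0,0],[0,0,0],[0,0,0],[0,0,0],[0,0,0],[0,0,0],[0,0,0]],"hand":[-1,-1,-1,-1,-1,-1,-1,-1,-1,-1]}'
```

```text
time: 18.6
ee_pos: [0.5531, -0.177, 0.1031]
tcp_rot: [-179.9, 0.1, -167.9]
wrist_force: [-3.4, -0.8, 12.5]
opening: 0.0253
```

```bash
python3 -m jog '{"delta_pos":[[0.006,-0.0293,-0.004],[0.006,-0.0293,0],[0.006,-0.0293,0],[0.006,-0.0293,0],[0.006,-0.0293,0],[0.006,-0.0293,0],[0.006,-0.0293,0],[0.006,-0.0293,0],[0.006,-0.0293,0],[0.006,-0.0293,0]],"turn":[[0,0,0],[0,0,0],[0,0,0],[0,0,0],[0,0,0],[0,0,0],[0,0,0],[0,0,0],[0,0,0],[0,0,0]],"hand":[-1,-1,-1,-1,-1,-1,-1,-1,-1,-1]}'
python3 -m jog '{"delta_pos":[[0.006,-0.0293,0],[0.006,-0.0293,0],[0.006,-0.0293,0],[0.006,-0.0293,0],[0.006,-0.0293,0],[0.006,-0.0293,0],[0.006,-0.0293,0],[0.006,-0.0293,0],[0.006,-0.0293,0],[0.006,-0.0293,0]],"turn":[[0,0,0],[0,0,0],[0,0,0],[0,0,0],[0,0,0],[0,0,0],[0,0,0],[0,0,0],[0,0,0],[0,0,0]],"hand":[-1,-1,-1,-1,-1,-1,-1,-1,-1,-1]}'
```

```text
time: 19.6
ee_pos: [0.5563, -0.1917, 0.1031]
tcp_rot: [-179.9, 0.1, -167.9]
wrist_force: [-3.1, 0.2, 13.6]
opening: 0.0252
time: 20.6
ee_pos: [0.5592, -0.2054, 0.1032]
tcp_rot: [180.0, 0.2, -167.9]
wrist_force: [-2.5, 4.1, 15.1]
opening: 0.025
```

```bash
python3 -m jog '{"delta_pos":[[0.006,-0.0293,0],[0.006,-0.0293,0],[0.006,-0.0293,0],[0.006,-0.0293,0],[0.006,-0.0293,0],[0.006,-0.0293,0],[0.006,-0.0293,0],[0.006,-0.0293,0],[0.006,-0.0293,0],[0.006,-0.0293,0]],"turn":[[0,0,0],[0,0,0],[0,0,0],[0,0,0],[0,0,0],[0,0,0],[0,0,0],[0,0,0],[0,0,0],[0,0,0]],"hand":[-1,-1,-1,-1,-1,-1,-1,-1,-1,-1]}'
python3 -m jog '{"delta_pos":[[0.006,-0.0293,0],[0.006,-0.0293,0],[0.006,-0.0293,0],[0.006,-0.0293,0],[0.006,-0.0293,0],[0.006,-0.0293,0],[0.006,-0.0293,0],[0.006,-0.0293,0],[0.006,-0.0293,0],[0.006,-0.0293,0]],"turn":[[0,0,0],[0,0,0],[0,0,0],[0,0,0],[0,0,0],[0,0,0],[0,0,0],[0,0,0],[0,0,0],[0,0,0]],"hand":[-1,-1,-1,-1,-1,-1,-1,-1,-1,-1]}'
```

```text
time: 21.6
ee_pos: [0.5625, -0.221, 0.1032]
tcp_rot: [-179.9, 0.2, -167.9]
wrist_force: [-2.1, 0.2, 12.6]
opening: 0.0245
time: 22.6
ee_pos: [0.5656, -0.2356, 0.1031]
tcp_rot: [-179.9, 0.2, -167.9]
wrist_force: [-0.2, 0.6, 12.6]
opening: 0.0249
```

```bash
python3 -m jog '{"delta_pos":[[0.006,-0.0293,-0.004],[0.006,-0.0293,0],[0.006,-0.0293,0],[0.006,-0.0293,0],[0.006,-0.0293,0],[0.006,-0.0293,0],[0.006,-0.0293,0],[0.006,-0.0293,0],[0.006,-0.0293,0],[0.006,-0.0293,0]],"turn":[[0,0,0],[0,0,0],[0,0,0],[0,0,0],[0,0,0],[0,0,0],[0,0,0],[0,0,0],[0,0,0],[0,0,0]],"hand":[-1,-1,-1,-1,-1,-1,-1,-1,-1,-1]}'
python3 -m jog '{"delta_pos":[[0.006,-0.0293,0],[0.006,-0.0293,0],[0.006,-0.0293,0],[0.006,-0.0293,0],[0.006,-0.0293,0],[0.006,-0.0293,0],[0.006,-0.0293,0],[0.006,-0.0293,0],[0.006,-0.0293,0],[0.006,-0.0293,0]],"turn":[[0,0,0],[0,0,0],[0,0,0],[0,0,0],[0,0,0],[0,0,0],[0,0,0],[0,0,0],[0,0,0],[0,0,0]],"hand":[-1,-1,-1,-1,-1,-1,-1,-1,-1,-1]}'
python3 -m jog '{"delta_pos":[[0.006,-0.0293,0],[0.006,-0.0293,0],[0.006,-0.0293,0],[0.006,-0.0293,0],[0.006,-0.0293,0],[0,0,0],[0,0,0],[0,0,0],[0,0,0],[0,0,0]],"turn":[[0,0,0],[0,0,0],[0,0,0],[0,0,0],[0,0,0],[0,0,0],[0,0,0],[0,0,0],[0,0,0],[0,0,0]],"hand":[-1,-1,-1,-1,-1,-1,-1,-1,-1,-1]}'
```

```text
time: 23.6
ee_pos: [0.5686, -0.2495, 0.1032]
tcp_rot: [-180.0, 0.2, -167.9]
wrist_force: [-2.0, 2.6, 14.1]
opening: 0.0251
time: 24.6
ee_pos: [0.5718, -0.265, 0.1032]
tcp_rot: [-179.9, 0.2, -167.9]
wrist_force: [0.8, 0.2, 12.2]
opening: 0.025
time: 25.6
ee_pos: [0.5734, -0.2725, 0.1031]
tcp_rot: [-179.8, 0.2, -167.9]
wrist_force: [1.0, -0.2, 12.4]
opening: 0.0247
```

The wheel ran at a constant 0.1031-0.1033 along the whole sign at 16-18 N. I roll back once at about 20 N to make sure, which is also the way home.

```bash
python3 -m jog '{"delta_pos":[[-0.0115,0.0536,-0.004],[-0.0115,0.0536,-0.002],[-0.0115,0.0536,0],[-0.0115,0.0536,0],[-0.0115,0.0536,0],[-0.0115,0.0536,0],[-0.0115,0.0536,0],[-0.0115,0.0536,0],[-0.0115,0.0536,0],[-0.0115,0.0536,0]],"turn":[[0,0,0],[0,0,0],[0,0,0],[0,0,0],[0,0,0],[0,0,0],[0,0,0],[0,0,0],[0,0,0],[0,0,0]],"hand":[-1,-1,-1,-1,-1,-1,-1,-1,-1,-1]}'
python3 -m jog '{"delta_pos":[[-0.0115,0.0536,0],[-0.0115,0.0536,0],[-0.0115,0.0536,0],[-0.0115,0.0536,0],[-0.0115,0.0536,0],[-0.0115,0.0536,0],[-0.0115,0.0536,0],[-0.0115,0.0536,0],[-0.0115,0.0536,0],[-0.0115,0.0536,0]],"turn":[[0,0,0],[0,0,0],[0,0,0],[0,0,0],[0,0,0],[0,0,0],[0,0,0],[0,0,0],[0,0,0],[0,0,0]],"hand":[-1,-1,-1,-1,-1,-1,-1,-1,-1,-1]}'
```

```text
time: 26.6
ee_pos: [0.5676, -0.2456, 0.1031]
tcp_rot: [-179.8, 0.2, -167.9]
wrist_force: [0.1, -0.7, 14.1]
opening: 0.0249
time: 27.6
ee_pos: [0.5619, -0.2188, 0.1031]
tcp_rot: [-179.8, 0.2, -167.9]
wrist_force: [-0.4, -2.0, 14.4]
opening: 0.0251
```

```bash
python3 -m jog '{"delta_pos":[[-0.0115,0.0536,-0.002],[-0.0115,0.0536,0],[-0.0115,0.0536,0],[-0.0115,0.0536,0],[-0.0115,0.0536,0],[-0.0115,0.0536,0],[-0.0115,0.0536,0],[-0.0115,0.0536,0],[-0.0115,0.0536,0],[-0.0115,0.0536,0]],"turn":[[0,0,0],[0,0,0],[0,0,0],[0,0,0],[0,0,0],[0,0,0],[0,0,0],[0,0,0],[0,0,0],[0,0,0]],"hand":[-1,-1,-1,-1,-1,-1,-1,-1,-1,-1]}'
python3 -m jog '{"delta_pos":[[-0.0115,0.0536,0],[-0.0115,0.0536,0],[-0.0115,0.0536,0],[-0.0115,0.0536,0],[-0.0115,0.0536,0],[-0.0115,0.0536,0],[-0.0115,0.0536,0],[-0.0115,0.0536,0],[-0.0115,0.0536,0],[-0.0115,0.0536,0]],"turn":[[0,0,0],[0,0,0],[0,0,0],[0,0,0],[0,0,0],[0,0,0],[0,0,0],[0,0,0],[0,0,0],[0,0,0]],"hand":[-1,-1,-1,-1,-1,-1,-1,-1,-1,-1]}'
```

```text
time: 28.6
ee_pos: [0.5562, -0.192, 0.1031]
tcp_rot: [-179.8, 0.2, -167.9]
wrist_force: [-0.5, -0.4, 14.4]
opening: 0.0249
time: 29.6
ee_pos: [0.5504, -0.1652, 0.103]
tcp_rot: [-179.8, 0.2, -167.9]
wrist_force: [-1.5, -0.5, 15.4]
opening: 0.0253
```

```bash
python3 -m jog '{"delta_pos":[[-0.0115,0.0536,0],[-0.0115,0.0536,0],[-0.0115,0.0536,0],[-0.0115,0.0536,0],[-0.0115,0.0536,0],[-0.0115,0.0536,0],[-0.0115,0.0536,0],[-0.0115,0.0536,0],[-0.0115,0.0536,0],[-0.0115,0.0536,0]],"turn":[[0,0,0],[0,0,0],[0,0,0],[0,0,0],[0,0,0],[0,0,0],[0,0,0],[0,0,0],[0,0,0],[0,0,0]],"hand":[-1,-1,-1,-1,-1,-1,-1,-1,-1,-1]}'
```

```text
time: 30.6
ee_pos: [0.5447, -0.1383, 0.1031]
tcp_rot: [-179.9, 0.2, -167.9]
wrist_force: [-0.5, -0.9, 15.8]
opening: 0.0252
```

Constant height on the way back too. I lift and check the slats.

```bash
python3 -m jog '{"delta_pos":[[0,0,0.05],[0,0,0.15],[0,0,0.2],[0,0,0.2],[0,0,0.2],[0,0,0.2],[0,0,0.2],[0,0,0.2],[0,0,0.1],[0,0,0]],"turn":[[0,0,0],[0,0,0],[0,0,0],[0,0,0],[0,0,0],[0,0,0],[0,0,0],[0,0,0],[0,0,0],[0,0,0]],"hand":[-1,-1,-1,-1,-1,-1,-1,-1,-1,-1]}'
python3 look.py 5; python3 - <<'E'
from h import *
for f in("4","5"):
    c=dict(np.load(f"pics/w{f}.npz"));W=cloud(c,dict(ee_pos=c["pos"],tcp_rot=c["rot"]))
    z=W[...,2];d=W[...,:2]-np.array([.5577,-.2002])-np.array([-.0015,.002]);a=np.deg2rad(102.1)
    s=d@[np.cos(a),np.sin(a)];t=d@[-np.sin(a),np.cos(a)]
    fr=(abs(t)<.0445)&(abs(t)>.0385)&(abs(s)<.09)&(z>.034)&(z<.055)
    print("frame z",np.median(z[fr]))
    for i in range(7):
        k=(abs(t)<.034)&(abs(s-(-.066+.022*i))<.008)&(z>.034)&(z<.055)
        print(i,k.sum(),np.round(np.median(z[k]),4) if k.sum() else None)
E
```

```text
time: 31.6
ee_pos: [0.5436, -0.138, 0.1765]
tcp_rot: [-180.0, 0.1, -167.9]
wrist_force: [0.1, -0.7, -4.1]
opening: 0.0251
frame z 0.03927491792862198
0 1347 0.0423
1 1346 0.0423
2 1341 0.0423
3 1347 0.0423
4 1346 0.0423
5 241 0.0423
6 118 0.0423
frame z 0.03929701341730846
0 1189 0.0393
1 1192 0.0393
2 1192 0.0393
3 1202 0.0393
4 1189 0.0393
5 171 0.0393
6 162 0.0393
```

View pics/w5.png

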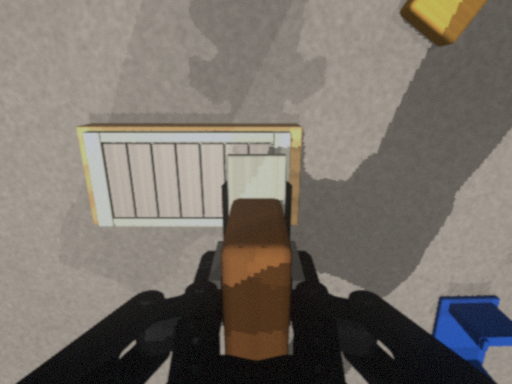

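All seven slats went from 42.3 to 39.3 mm, level with the frame at 39.3 mm. In the picture the roller at (258,230) sits in the hand exactly as before. Back above the stand, turning +3.9°.

```bash
python3 -m jog '{"delta_pos":[[-0.047,0.45,0],[-0.047,0.9,0],[-0.047,0.9,0],[-0.047,0.9,0],[-0.047,0.9,0],[-0.047,0.9,0],[-0.047,0.9,0],[-0.047,0.6,0],[0,0.212,0],[0,0,0]],"turn":[[0,0,0.061],[0,0,0.061],[0,0,0.061],[0,0,0.061],[0,0,0.061],[0,0,0.061],[0,0,0.061],[0,0,0.061],[0,0,0],[0,0,0]],"hand":[-1,-1,-1,-1,-1,-1,-1,-1,-1,-1]}'
python3 -m jog '{"delta_pos":[[0,0,0],[0,0,0],[0,0,0],[0,0,0],[0,0,0],[0,0,0],[0,0,0],[0,0,0],[0,0,0],[0,0,0]],"turn":[[0,0,0],[0,0,0],[0,0,0],[0,0,0],[0,0,0],[0,0,0],[0,0,0],[0,0,0],[0,0,0],[0,0,0]],"hand":[-1,-1,-1,-1,-1,-1,-1,-1,-1,-1]}'
python3 look.py 6
python3 - <<'E'
import cv2,numpy as np
a=cv2.imread("pics/w3.png");b=cv2.imread("pics/w6.png")
cv2.imwrite("pics/cmp6.png",np.hstack([a[80:300,150:400],b[80:300,150:400],cv2.absdiff(a,b)[80:300,150:400]]))
E
```

```text
time: 32.7
ee_pos: [0.5241, 0.1963, 0.1749]
tcp_rot: [-180.0, -0.1, -163.9]
wrist_force: [0.7, 0.2, -3.7]
opening: 0.0249
time: 33.7
ee_pos: [0.5244, 0.1953, 0.1756]
tcp_rot: [-180.0, 0.0, -164.0]
wrist_force: [0.9, -1.1, -4.1]
opening: 0.025
```

View pics/cmp6.png

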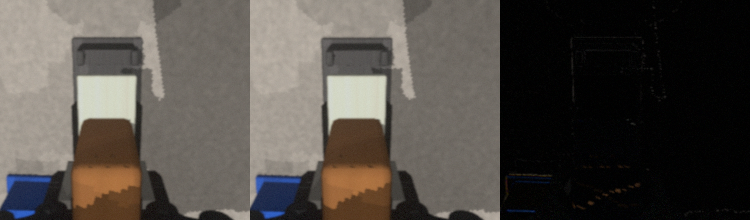

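View pics/s6.png

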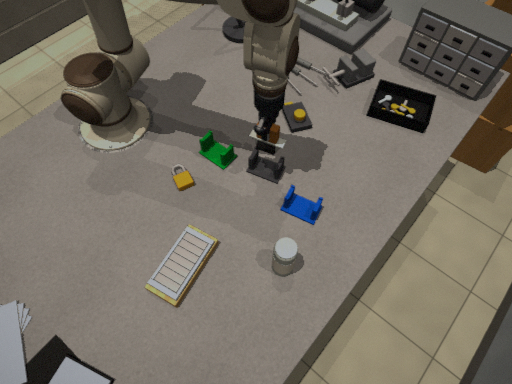

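The pictures before and after the job match almost pixel for pixel (stand top at (107,40) in both crops). I lower the roller straight in.

```bash
python3 -m jog '{"delta_pos":[[0.01,0,-0.2],[0,0,-0.3],[0,0,-0.3],[0,0,-0.3],[0,0,-0.25],[0,0,-0.2],[0,0,-0.15],[0,0,-0.12],[0,0,-0.06],[0,0,0]],"turn":[[0,0,0],[0,0,0],[0,0,0],[0,0,0],[0,0,0],[0,0,0],[0,0,0],[0,0,0],[0,0,0],[0,0,0]],"hand":[-1,-1,-1,-1,-1,-1,-1,-1,-1,-1]}'
python3 -m jog '{"delta_pos":[[0,0,-0.01],[0,0,-0.01],[0,0,-0.01],[0,0,-0.01],[0,0,-0.01],[0,0,-0.01],[0,0,-0.01],[0,0,0],[0,0,0],[0,0,0]],"turn":[[0,0,0],[0,0,0],[0,0,0],[0,0,0],[0,0,0],[0,0,0],[0,0,0],[0,0,0],[0,0,0],[0,0,0]],"hand":[-1,-1,-1,-1,-1,-1,-1,-1,-1,-1]}'
```

```text
time: 34.8
ee_pos: [0.5249, 0.1952, 0.0814]
tcp_rot: [-180.0, -0.0, -164.0]
wrist_force: [-0.1, 0.4, -3.4]
opening: 0.025
time: 35.8
ee_pos: [0.525, 0.1952, 0.0781]
tcp_rot: [-180.0, -0.0, -164.0]
wrist_force: [1.5, 0.4, -3.9]
opening: 0.025
```

```bash
python3 -m jog '{"delta_pos":[[0,0,-0.005],[0,0,-0.005],[0,0,-0.005],[0,0,0],[0,0,0],[0,0,0],[0,0,0],[0,0,0],[0,0,0],[0,0,0]],"turn":[[0,0,0],[0,0,0],[0,0,0],[0,0,0],[0,0,0],[0,0,0],[0,0,0],[0,0,0],[0,0,0],[0,0,0]],"hand":[-1,-1,-1,-1,-1,-1,-1,-1,-1,-1]}'
```

```text
time: 36.8
ee_pos: [0.525, 0.1953, 0.0776]
tcp_rot: [180.0, 0.0, -164.0]
wrist_force: [-3.4, -1.0, 3.1]
opening: 0.025
```

The bar rests on the walls (force changed by +7 N at the same height as at the start). I let go.

```bash
python3 -m jog '{"delta_pos":[[0,0,0],[0,0,0],[0,0,0],[0,0,0],[0,0,0],[0,0,0],[0,0,0],[0,0,0],[0,0,0],[0,0,0]],"turn":[[0,0,0],[0,0,0],[0,0,0],[0,0,0],[0,0,0],[0,0,0],[0,0,0],[0,0,0],[0,0,0],[0,0,0]],"hand":[-0.35,-0.2,0,0.3,0.6,1,1,1,1,1]}'
python3 -m jog '{"delta_pos":[[0,0,0.1],[0,0,0.3],[0,0,0.4],[0,0,0.4],[0,0,0.4],[0,0,0.4],[0,0,0.4],[0,0,0.3],[0,0,0],[0,0,0]],"turn":[[0,0,0],[0,0,0],[0,0,0],[0,0,0],[0,0,0],[0,0,0],[0,0,0],[0,0,0],[0,0,0],[0,0,0]],"hand":[1,1,1,1,1,1,1,1,1,1]}'
python3 look.py 7; python3 m.py; python3 - <<'E'
from h import *
s=dict(np.load("pics/s7.npz"));s0=dict(np.load("pics/scene0.npz"))
for c in(s0,s):
    k,r,q=rect(cloud(c),(240,135,292,185),.09,.2);print(k,r,np.percentile(q[:,2],[50,95]))
a=s["frame"][100:290,150:320];b=s0["frame"][100:290,150:320]
cv2.imwrite("pics/cmp7.png",np.hstack([cv2.resize(i,None,fx=2.3,fy=2.3) for i in(b,a)])[:,:,::-1])
E
```

```text
time: 37.8
ee_pos: [0.525, 0.1953, 0.0774]
tcp_rot: [-180.0, 0.0, -164.0]
wrist_force: [-0.0, -1.0, 0.2]
opening: 0.0852
time: 38.8
ee_pos: [0.5251, 0.1953, 0.2128]
tcp_rot: [180.0, 0.1, -164.0]
wrist_force: [0.6, -0.3, -0.2]
opening: 0.0856
38.9 [0.52466998 0.19512049 0.21160179] [-1.79993853e+02 -6.38101944e-02 -1.64022735e+02] 0.2501676248521358
table -0.00040218380951284605
grip top 2325 [524.9 196.7] [60.2 25.9] 16.3 [0.1192 0.1233 0.1248]
  robust [0.52440395 0.1965069 ] [0.05847933 0.02520747]
bar 1413 [524.  196.9] [100.2  49.9] 16.1 [0.0598 0.0673 0.069 ]
  robust [0.52361244 0.19691522] [0.09905422 0.04900158]
275 ((526.364990234375, 193.06373596191406), (61.73583221435547, 27.432476043701172), 18.188318252563477) [0.12009657 0.12503719]
277 ((525.6749267578125, 193.4868621826172), (62.521480560302734, 27.299907684326172), 17.1105899810791) [0.1200803  0.12490285]
```

View pics/w7.png

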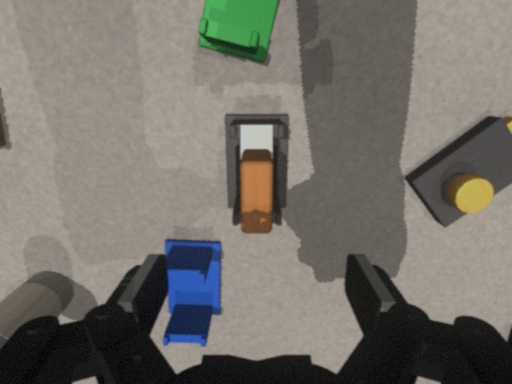

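View pics/cmp7.png

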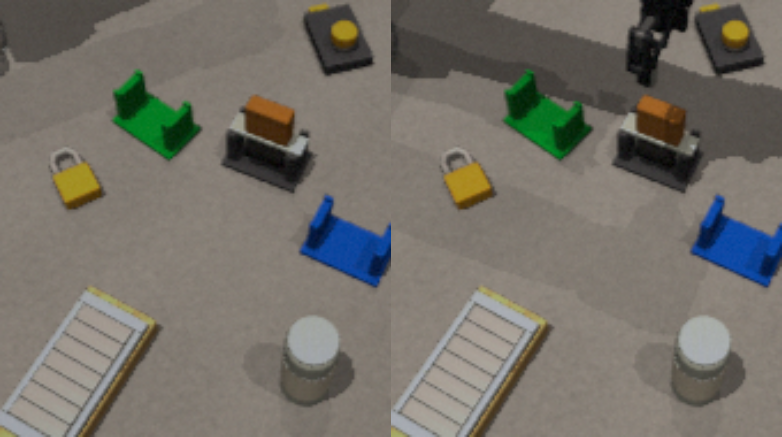

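The roller hangs upright in the dark stand as before (wrist (257,190), top at 124 mm). The bystanders have not moved and the hand is clear. I hand the job in.

```bash
python3 -c "
from workcell import ticket;print(ticket.job_done())"
```

```text
the job is handed in; nothing more can be done
None
```

I took the roller out of the dark stand and rolled the sign there and back. Then I hung the roller back in its stand, let go and handed in at about 39 s of the 72 s; no verdict came back.

- **Rolling:** push read from the wrist force after each move was about 16–18 N out and 18–20 N back. Force between readings was not seen. Wheel height stayed constant at about 103 mm TCP height in both directions.
- **Slats:** wrist depth showed all seven going from 42.3 to 39.3 mm, level with the frame. Slats 6 and 7 were partly hidden by the roller, so those two rest on fewer pixels.
- **Roller:** its position after release was within 1 mm of where it started, with the same height and yaw within about 1°. The gripper was open and clear at handing in.
- **Bystanders:** padlock, lock case and can look unmoved in the before and after pictures; I did not measure them.
- **Disagreement:** the wrist camera and the two fixed cameras differed by up to about 4 mm in position. I used their mean for the grasp and the fixed cameras' values for the sign, and it caused no trouble.

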